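# Choose the heavier pressing weight for a glued bark box

## Robot

A 7-joint arm with a two-finger parallel gripper is mounted at the origin on the work surface. World frame = base frame: x ahead of the robot, y to its left, z up, the work surface at z = 0. Lengths are in m, angles in rad, forces in N, time in s.
With the tool pointing down it reaches from about 0.4 to 0.875 m from the base axis. Payload 6.5 kg.
Tool frame: the origin (TCP) lies midway between the tips of the shut fingers; the grasp point (between the pads) lies 19 mm behind it (bot.pinch_z is the distance from the TCP to the grasp point, in m); z points along the fingers, y is the line along which they close (so a half turn about z gives the same grasp; the last joint's range is limited). The gripper opens to 88 mm and grips with 3 to 60 N. Pads are 18 mm wide; open, the fingers measure 123 mm over their backs; the gripper's body (75 mm by 187 mm) begins 45 mm behind the grasp point.
Start: joints at [-1.203, 0.536, -0.004, 1.538, 0.003, 1.067, -0.071], TCP at [0.273, 0.59, 0.239] pointing down, gripper open.
Joint ranges: [-2.7, 2.7], [-0.37, 2.16], [-1.27, 1.26], [0.24, 2.4], [-1.31, 4.45], [0.19, 1.91], [-2.76, 2.76]. Speed limits (rad/s): [2.39, 2.39, 3.14, 3.14, 3.14, 3.14, 3.14].

## Interface

Orientations are given as a unit quaternion [w, x, y, z].
In Python, from bench import bot gives the robot as it stands. The module is installed in compiled form; this text tells all that it offers.
- The arm moves only by the tool play_rows, never from a script. Its argument "series" is a list of rows, each a list of 7 numbers: the shift along the tool's x, y, z normalised to -1 to 1, where 1 is 80 mm, then the turn, a rotation vector about the tool's x, y, z normalised to -1 to 1, where 1 is 30 degrees, then the closure, from 0 (fully open) to 1 (shut). In form: [[dx, dy, dz, ax, ay, az, gripper], ...]. A call has 1 to 10 rows; each row is the pose to reach, as a shift and turn from the pose commanded when the call began, along the tool's axes at that moment; what a row does not reach only later rows make up. A row lasts 1/8 s, in which the tool goes at most 62.5 mm and 10.7 degrees, less where a joint would pass 70% of its speed; a pose out of reach is approached as far as the arm can. A call with a number of a shift or a turn outside -1 to 1 is refused whole. A call with a gripper value outside its range is refused whole. The fingers move at their own pace and stop on an object; "squeeze" is the grip in N (left out, the last holds). Time passes only in rows, so rows that repeat a pose let the fingers close. It gives the time, the measured TCP pose, the force, the opening and the grip force at its end, in the units of the state.
- bot.sense(): the state, without advancing time (a new reading comes with each control period).
- bot.get_image(name): name is "side" or "top"; returns a dict with "img" (384x512x3 uint8, red, green, blue), "intrinsics" (3x3 intrinsics, pixels), "k1" (the pictures are not rectified: a ray, as slopes to the right and down, at radius r is drawn at 1 + k1 r^2 times it, then the intrinsics apply), "R" (3x3) and "t" (3): a world point X has camera coordinates R X + t. Camera axes: x right, y down, z forward; pixel columns grow to the right and rows downward; lengths in m; the calibration is good to about 2 mm. A picture is of the moment at which its call begins. There is no depth.
- bot.finish_job(): hands the job in; it is judged then, once.
Trained networks look in a picture, given as the dict that the camera call returned (one of the last four; its "shot" number tells which), for a name from the list of things; names that differ only in an ending like _2 or _b are one class to them, and where a whole thing is asked for, a point or a joint stands for the part that bears it (a point fixed in the world has none). Each returns a list of dicts, best first, with "confidence" (0 to 1); they miss things now and then, are a little off and sometimes report something else, mostly with a low value. They report only what shows in the picture. A call takes as long as a camera call. They do not tell look-alikes from the thing itself.
- bot.look_for(picture, thing): "position" ([x, y, z] in m, in the coordinates of the camera as it stood for that picture, good to about 4 mm: the middle of the surface that is visible of it).
The state is a dict: "t": time; "joints": joint angles; "qvel": joint speeds; "tau": joint torques, N m; "ee_pos": TCP position; "eef_rot": TCP orientation; "force": force on the tool from outside, world axes, zero at the start; "wrist_torque": the same for the moment, N m; "width": finger opening in m; "grasp_force": force on a finger pad.
Only numpy, scipy, OpenCV 4.12 (cv2) and the standard library are available. Lean on these libraries where they do the work, as an engineer would, in place of code of your own. Each camera call takes 0.05 s, during which the arm holds its last target. There are 200 camera calls.

## Task

The freshly glued lid of the round bark box is to be pressed with the heavier of the two wide pressing weights (50 mm across, not the narrow 34 mm ones), and only lifting tells which that is: first lift the wide red-banded one at least 5 cm off the cork mat, feel its weight and stand it back upright on the mat, letting go, then lift the wide blue-banded one in the same way. Finish while holding the heavier of the two in the gripper, upright and still, centred over the ring on the box's lid with its underside about 2 to 7 cm above the ring and touching nothing but the gripper, while the lighter one stands upright on the mat. Do not disturb the narrow weights, the glue bottle or the hammer, and do not tip the wide weights over.

Things in the scene. Friction and masses are not known exactly. Their poses are not given: they have to be found in the camera images.
- wide_red: wide weight, red band: turned dark wood, shoulder and knob top red too, body 50 mm diameter, 44 mm high; coaxial upright round grip knob 24 mm in diameter on top, from 44 to 80 mm above the underside. Loose. Origin: centre of the underside, z up. Hidden core: of the two wide weights one has a mass of 0.21 to 0.23 kg, the other 0.42 to 0.52 kg; which one changes at every start and cannot be seen
- wide_blue: wide weight, blue band: turned dark wood, shoulder and knob top blue too, body 50 mm diameter, 44 mm high; coaxial upright round grip knob 24 mm in diameter on top, from 44 to 80 mm above the underside. Loose. Origin: centre of the underside, z up. Hidden core: of the two wide weights one has a mass of 0.21 to 0.23 kg, the other 0.42 to 0.52 kg; which one changes at every start and cannot be seen
- narrow_red: narrow look-alike with a red band, too small for the lid ring: same dark wood, markings, height and knob, but the body is only 34 mm in diameter. Origin at the centre of the underside. Leave it alone
- narrow_blue: narrow look-alike with a blue band, too small for the lid ring: same dark wood, markings, height and knob, but the body is only 34 mm in diameter. Origin at the centre of the underside. Leave it alone
- cork_mat: square cork mat 220 x 220 mm, 6 mm thick, fixed to the bench (z = 0), on which the four weights stand at the start, one near each quarter's middle, neighbours at least 100 mm apart between axes. Origin at the centre of its underside, x and y along its edges. It lies left or right of the robot's middle line, the bark box on the other side
- bark_box: round tan birch-bark box, fixed to the bench, body 110 mm and lid 116 mm in diameter, lid top 66 mm above the bench, with a dark ring raised 6 mm on the lid (outer diameter 68 mm, inner 56 mm), its upper edge 72 mm above the bench. Origin at the centre of the underside
- lid_ring (a point): centre of the dark ring on the box's lid, at the height of the ring's upper edge (72 mm above the bench), z up
- glue_bottle: upright white plastic glue bottle with an orange cap, 56 mm in diameter, 150 mm tall, beyond the work. Origin at the centre of the underside. Leave it alone
- hammer: hammer about 240 mm long lying on the bench beyond the work. Leave it alone
Mind the look-alikes: they are no part of the job. Several things look just like the bark_box: the one meant starts farthest to the robot's right. Leave any turquoise look-alike of the wide_blue alone.

How it is judged:
By the outcome, as a careful person would: the job done as asked, in the order asked, and still so for the second after the job is handed in, while the arm keeps its last pose, push and grip.
It also fails if it takes over 72 s, if anything falls off the work surface, if the arm or the gripper's body presses on something with over 40 N, if the wrist force passes 120 N, or if a joint passes its speed limit or range.

## Working session

There is one attempt and no reset: what is moved stays moved. The work goes in short steps, Python scripts to look and compute and a tool call to move; the robot and the scene stay as the last step left them, time stands still between calls to the robot, and variables do not carry over. Pictures are saved under pics/ and viewed, at most 10 in all, crops included, and the job is handed in when it is done.

Besides the shell and the picture viewer there is one more tool, called after "Call:" in YAML: its name, and indented under it one key for each argument. play_rows: Moves the arm, as the interface text tells. Its arguments: {"type":"object","properties":{"series":{"type":"array","items":{"type":"array","items":{"type":"number","minimum":-1,"maximum":1}}},"squeeze":{"type":"number"}},"required":["series"]}

```bash
mkdir -p pics; cat > h.py <<'E'
import numpy as np, cv2
from bench import bot
def cam2w(p,pos): return p["R"].T@(np.array(pos)-p["t"])
def ray(p,u,v):
    K=p["intrinsics"]; d=np.array([(u-K[0][2])/K[0][0],(v-K[1][2])/K[1][1]]); s=d.copy()
    for _ in range(20): s=d/(1+p["k1"]*(s@s))
    R=np.array(p["R"]); return -R.T@p["t"], R.T@np.array([s[0],s[1],1])
def atz(p,u,v,z):
    c,d=ray(p,u,v); return c+d*(z-c[2])/d[2]
def proj(p,X):
    K=p["intrinsics"]; c=np.array(p["R"])@np.array(X)+p["t"]; s=c[:2]/c[2]; s=s*(1+p["k1"]*(s@s))
    return np.array([K[0][0]*s[0]+K[0][2],K[1][1]*s[1]+K[1][2]])
def save(p,n): cv2.imwrite(f"pics/{n}.png",p["img"][:,:,::-1])
E
python3 - <<'E'
from h import *
np.set_printoptions(precision=3,suppress=True)
s=bot.sense(); print({k:np.round(v,3).tolist() for k,v in s.items()}, bot.pinch_z)
for n in ("top","side"):
    p=bot.get_image(n); save(p,n+"0")
    for k in ("wide_red","wide_blue","narrow_red","narrow_blue","bark_box","cork_mat","glue_bottle","hammer"):
        for r in bot.look_for(p,k): 
            w=cam2w(p,r["position"]);print(n,k,round(r["confidence"],2),w,proj(p,w).round())
E
```

```text
{'t': 0.0, 'joints': [-1.203, 0.537, -0.004, 1.539, 0.003, 1.067, -0.071], 'qvel': [0.0, 0.002, 0.0, 0.001, 0.001, -0.001, 0.001], 'tau': [-0.0, -57.096, 0.991, -25.161, -0.056, 0.017, 0.0], 'ee_pos': [0.273, 0.589, 0.238], 'eef_rot': [-0.0, 0.215, 0.977, -0.001], 'force': [0.357, 0.546, -0.204], 'wrist_torque': [0.035, 0.034, 0.011], 'grasp_force': 0.0, 'width': 0.088} 0.0187
top wide_red 0.72 [ 0.459 -0.202  0.052] [330. 229.]
top wide_blue 0.67 [ 0.682 -0.33   0.042] [373. 150.]
top wide_blue 0.63 [ 0.572 -0.225  0.049] [337. 189.]
top wide_blue 0.25 [0.761 0.089 0.026] [226. 125.]
top narrow_red 0.59 [ 0.479 -0.086  0.058] [288. 222.]
top narrow_blue 0.55 [ 0.605 -0.101  0.057] [294. 177.]
top bark_box 0.73 [0.363 0.305 0.065] [147. 265.]
top bark_box 0.62 [0.564 0.36  0.069] [128. 192.]
top bark_box 0.56 [0.546 0.197 0.063] [187. 198.]
top cork_mat 0.65 [ 0.532 -0.15   0.007] [309. 204.]
top glue_bottle 0.66 [ 0.771 -0.116  0.103] [300. 115.]
top hammer 0.74 [0.761 0.09  0.026] [226. 124.]
top hammer 0.5 [ 0.53  -0.151  0.009] [310. 204.]
side wide_red 0.74 [ 0.46  -0.193  0.049] [310. 168.]
side wide_blue 0.82 [ 0.574 -0.218  0.051] [272. 159.]
side wide_blue 0.68 [ 0.682 -0.327  0.042] [244. 140.]
side narrow_red 0.62 [ 0.477 -0.078  0.053] [300. 191.]
side narrow_blue 0.8 [ 0.608 -0.092  0.046] [250. 184.]
side bark_box 0.97 [0.559 0.373 0.063] [216. 348.]
side bark_box 0.62 [0.542 0.221 0.064] [248. 276.]
side bark_box 0.62 [0.754 0.096 0.025] [172. 231.]
side cork_mat 0.79 [ 0.53  -0.123  0.008] [281. 192.]
side glue_bottle 0.79 [ 0.774 -0.106  0.075] [191. 166.]
side hammer 0.68 [0.753 0.097 0.023] [173. 233.]
```

View pics/top0.png

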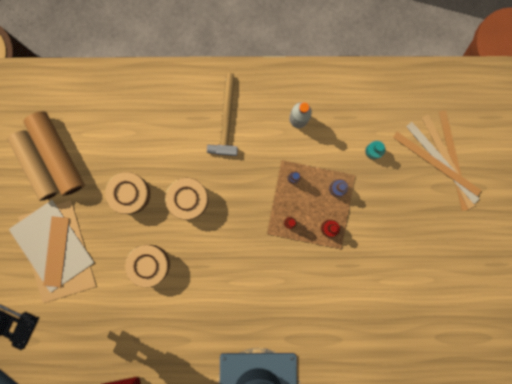

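View pics/side0.png

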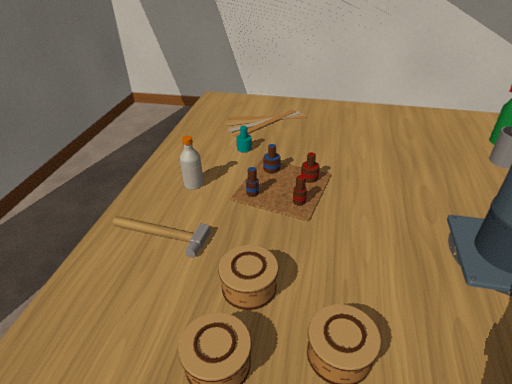

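The top view shows the mat on the robot's right, with wide red at (331,228), wide blue at (339,187), narrow red at (290,223) and narrow blue at (294,177). The turquoise look-alike is at (375,150). The rightmost box is at (187,199). I'll refine these with overlays.

```bash
cat > ov.py <<'E'
from h import *
def circ(p,c,z,r,im,col,s,o):
    a=np.linspace(0,2*np.pi,40)
    q=np.array([(proj(p,[c[0]+r*np.cos(t),c[1]+r*np.sin(t),z])-o+.5)*s for t in a])
    cv2.polylines(im,[np.int32(q*16)],True,col,1,cv2.LINE_AA,4)
def crop(p,o,w,h,s): return cv2.resize(p["img"][o[1]:o[1]+h,o[0]:o[0]+w],None,fx=s,fy=s,interpolation=cv2.INTER_CUBIC)
E
python3 - <<'E'
from ov import *
W={"wr":(.455,-.200),"wb":(.573,-.222)}; N={"nr":(.478,-.083),"nb":(.606,-.097)}; B=(.546,.2)
for n,rois in (("top",[((265,155),100,95),((162,175),50,95)]),("side",[((230,140),100,80),((210,240),75,80)])):
    p=bot.get_image(n); ims=[]
    for o,w,h in rois:
        s=4; im=crop(p,o,w,h,s)
        for c in W.values():
            circ(p,c,.086,.012,im,(0,255,0),s,o); circ(p,c,.006,.025,im,(255,255,0),s,o); circ(p,c,.05,.025,im,(0,255,255),s,o)
        for c in N.values():
            circ(p,c,.086,.012,im,(0,255,0),s,o);circ(p,c,.006,.017,im,(255,255,0),s,o)
        circ(p,B,.072,.034,im,(0,255,0),s,o); circ(p,B,.066,.058,im,(255,255,0),s,o)
        ims.append(im)
    H=max(i.shape[0] for i in ims)
    cv2.imwrite(f"pics/ov_{n}.png",np.hstack([cv2.copyMakeBorder(i,0,H-i.shape[0],0,0,0) for i in ims])[:,:,::-1])
E
```

```text
(no output)
```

View pics/ov_top.png

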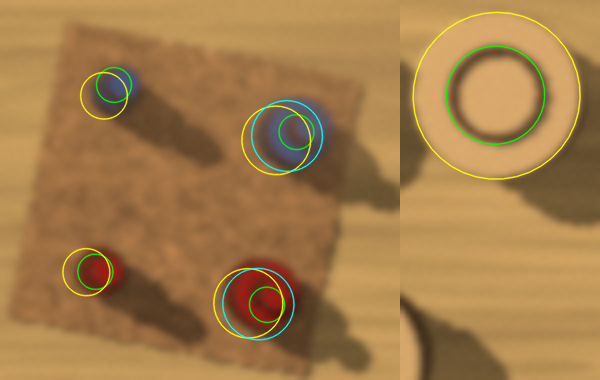

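View pics/ov_side.png

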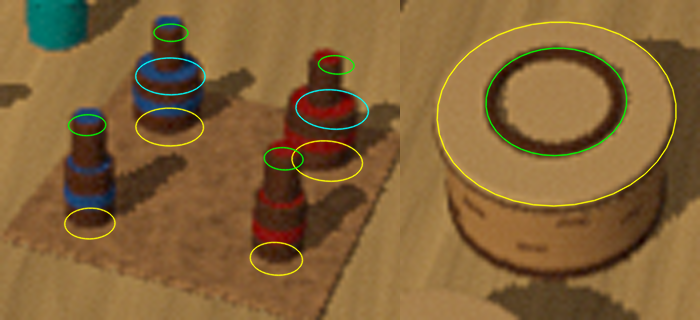

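The box estimate fits in both views. The weights need a shift of a few mm, so I'll overlay again.

```bash
python3 - <<'E'
from ov import *
W={"wr":(.460,-.204),"wb":(.577,-.227)}; N={"nr":(.480,-.088),"nb":(.609,-.102)}
ims=[]
for n,o,w,h in (("top",(265,155),100,95),("side",(230,140),100,80)):
    p=bot.get_image(n); s=4
    im=crop(p,o,w,h,s)
    for c in W.values():
        circ(p,c,.086,.012,im,(0,255,0),s,o); circ(p,c,.006,.025,im,(255,255,0),s,o)
        if n=="top": circ(p,c,.05,.025,im,(0,255,255),s,o)
    for c in N.values():
        circ(p,c,.086,.012,im,(0,255,0),s,o);circ(p,c,.006,.017,im,(255,255,0),s,o)
    ims.append(cv2.copyMakeBorder(im,0,380-im.shape[0],0,0,0))
cv2.imwrite("pics/ov2.png",np.hstack(ims)[:,:,::-1])
E
```

```text
(no output)
```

View pics/ov2.png

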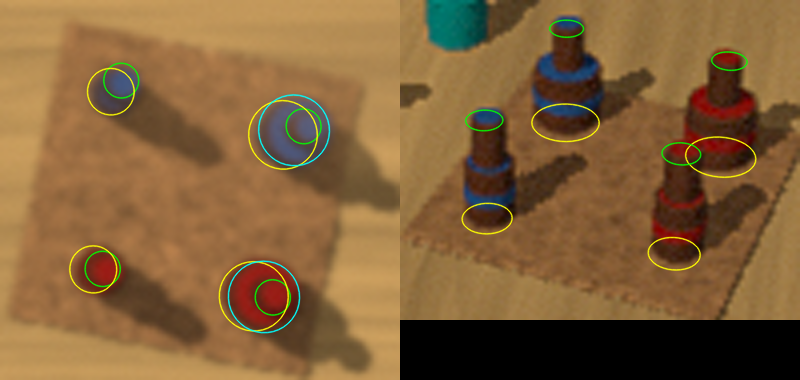

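Wide red is at about (0.461,-0.206) and wide blue at about (0.578,-0.230), and the two views agree to 2–3 mm. I'll move in at travel height.

Call:
play_rows:
  series:
    - [-0.47, -0.34, 0, 0, 0, 0, 0.3]
    - [-0.94, -0.67, 0, 0, 0, 0, 0.3]
    - [-0.94, -0.67, 0, 0, 0, 0, 0.3]
  squeeze: 25

```text
t: 1.48
ee_pos: [0.3222, 0.506, 0.239]
eef_rot: [0.001, 0.218, 0.976, -0.001]
force: [0.5, 1.2, -0.1]
width: 0.0621
grasp_force: 0.0
```

Call:
play_rows:
  series:
    - [-0.47, -0.34, 0, 0, 0, 0, 0.3]
    - [-0.94, -0.67, 0, 0, 0, 0, 0.3]
    - [-0.94, -0.67, 0, 0, 0, 0, 0.3]

```text
t: 1.85
ee_pos: [0.3669, 0.4266, 0.239]
eef_rot: [0.001, 0.218, 0.976, -0.0]
force: [-0.4, 0.3, -1.0]
width: 0.0612
grasp_force: 0.0
```

Call:
play_rows:
  series:
    - [-0.47, -0.34, 0, 0, 0, 0, 0.3]
    - [-0.94, -0.67, 0, 0, 0, 0, 0.3]
    - [-0.94, -0.67, 0, 0, 0, 0, 0.3]

```text
t: 2.22
ee_pos: [0.412, 0.3472, 0.2389]
eef_rot: [0.001, 0.217, 0.976, -0.0]
force: [-0.8, -0.1, 0.1]
width: 0.0615
grasp_force: 0.0
```

Call:
play_rows:
  series:
    - [-0.47, -0.34, 0, 0, 0, 0, 0.3]
    - [-0.94, -0.67, 0, 0, 0, 0, 0.3]
    - [-0.94, -0.67, 0, 0, 0, 0, 0.3]

```text
t: 2.6
ee_pos: [0.4574, 0.2675, 0.2389]
eef_rot: [0.0, 0.217, 0.976, -0.0]
force: [-0.9, 1.4, -0.0]
width: 0.0618
grasp_force: 0.0
```

Call:
play_rows:
  series:
    - [-0.47, -0.34, 0, 0, 0, 0, 0.3]
    - [-0.94, -0.67, 0, 0, 0, 0, 0.3]
    - [-0.94, -0.67, 0, 0, 0, 0, 0.3]

```text
t: 2.98
ee_pos: [0.5029, 0.1878, 0.2388]
eef_rot: [0.0, 0.217, 0.976, -0.0]
force: [-0.6, 0.4, -0.1]
width: 0.0619
grasp_force: 0.0
```

Tracking is good, so I'll continue to above wide red.

Call:
play_rows:
  series:
    - [-0.16, -0.47, 0, 0, 0, 0, 0.3]
    - [-0.33, -0.94, 0, 0, 0, 0, 0.3]
    - [-0.33, -0.94, 0, 0, 0, 0, 0.3]

```text
t: 3.35
ee_pos: [0.4936, 0.1094, 0.2388]
eef_rot: [-0.0, 0.216, 0.976, 0.0]
force: [-0.2, -0.4, -0.2]
width: 0.0619
grasp_force: 0.0
```

Call:
play_rows:
  series:
    - [-0.16, -0.47, 0, 0, 0, 0, 0.3]
    - [-0.33, -0.94, 0, 0, 0, 0, 0.3]
    - [-0.33, -0.94, 0, 0, 0, 0, 0.3]

```text
t: 3.72
ee_pos: [0.4865, 0.0302, 0.2388]
eef_rot: [0.0, 0.216, 0.976, 0.0]
force: [0.1, 0.9, 0.5]
width: 0.0614
grasp_force: 0.0
```

Call:
play_rows:
  series:
    - [-0.16, -0.47, 0, 0, 0, 0, 0.3]
    - [-0.33, -0.94, 0, 0, 0, 0, 0.3]
    - [-0.33, -0.94, 0, 0, 0, 0, 0.3]

```text
t: 4.1
ee_pos: [0.4793, -0.049, 0.2388]
eef_rot: [0.0, 0.216, 0.976, 0.0]
force: [0.2, 0.1, -0.7]
width: 0.0617
grasp_force: 0.0
```

Call:
play_rows:
  series:
    - [-0.16, -0.47, 0, 0, 0, 0, 0.3]
    - [-0.33, -0.94, 0, 0, 0, 0, 0.3]
    - [-0.33, -0.94, 0, 0, 0, 0, 0.3]

```text
t: 4.47
ee_pos: [0.472, -0.1283, 0.2388]
eef_rot: [0.0, 0.216, 0.976, 0.0]
force: [0.5, 0.2, -0.3]
width: 0.0614
grasp_force: 0.0
```

Call:
play_rows:
  series:
    - [-0.16, -0.47, 0, 0, 0, 0, 0.3]
    - [-0.33, -0.94, 0, 0, 0, 0, 0.3]
    - [-0.33, -0.94, 0, 0, 0, 0, 0.3]
    - [-0.33, -0.94, 0, 0, 0, 0, 0.3]

```text
t: 4.97
ee_pos: [0.4647, -0.2049, 0.2385]
eef_rot: [-0.0, 0.213, 0.977, 0.001]
force: [-0.1, -0.6, 1.0]
width: 0.0619
grasp_force: 0.0
```

```bash
cat >> h.py <<'E'
from scipy.spatial.transform import Rotation as Rn
def to(X):
    s=bot.sense(); q=s["eef_rot"]; R=Rn.from_quat([q[1],q[2],q[3],q[0]])
    print("ee",np.round(s["ee_pos"],4),"shift units",np.round(R.inv().apply(np.array(X)-s["ee_pos"])/.08,3),"tooly",R.as_matrix()[:,1].round(3),"j",np.round(s["joints"],2),"F",np.round(s["force"],2))
E
python3 -c "
from h import *
to((.461,-.2065,.057))"
```

```text
ee [ 0.4647 -0.2049  0.2385] shift units [ 0.033 -0.041  2.268] tooly [0.417 0.909 0.001] j [ 0.06  0.3   0.33  1.93 -0.12  0.93  1.58] F [-0.1  -0.61  0.98]
```

Call:
play_rows:
  series:
    - [0.03, -0.04, 0.4, 0, 0, 0, 0.3]
    - [0.03, -0.04, 0.85, 0, 0, 0, 0.3]
    - [0.03, -0.04, 0.85, 0, 0, 0, 0.3]

```text
t: 5.35
ee_pos: [0.4591, -0.2068, 0.1688]
eef_rot: [-0.003, 0.214, 0.977, 0.001]
force: [-1.0, 0.8, 0.9]
width: 0.062
grasp_force: 0.0
```

Call:
play_rows:
  series:
    - [0, 0, 0.4, 0, 0, 0, 0.3]
    - [0, 0, 0.85, 0, 0, 0, 0.3]
    - [0, 0, 0.85, 0, 0, 0, 0.3]
    - [0, 0, 0.85, 0, 0, 0, 0.3]

```text
t: 5.85
ee_pos: [0.4614, -0.2098, 0.1045]
eef_rot: [0.001, 0.215, 0.977, 0.0]
force: [-0.1, -0.1, 1.0]
width: 0.0615
grasp_force: 0.0
```

```bash
python3 -c "
from ov import *
to((.461,-.2065,.057))
ims=[]
for n,o in (('top',(280,170)),('side',(255,100))):
    p=bot.get_image(n); ims.append(crop(p,o,100,95,4))
cv2.imwrite('pics/pre1.png',np.hstack(ims)[:,:,::-1])"
```

```text
ee [ 0.4614 -0.2098  0.1045] shift units [0.023 0.035 0.593] tooly [0.42  0.908 0.001] j [ 0.12  0.51  0.27  2.02 -0.22  0.63  1.68] F [-0.05 -0.07  1.02]
```

View pics/pre1.png

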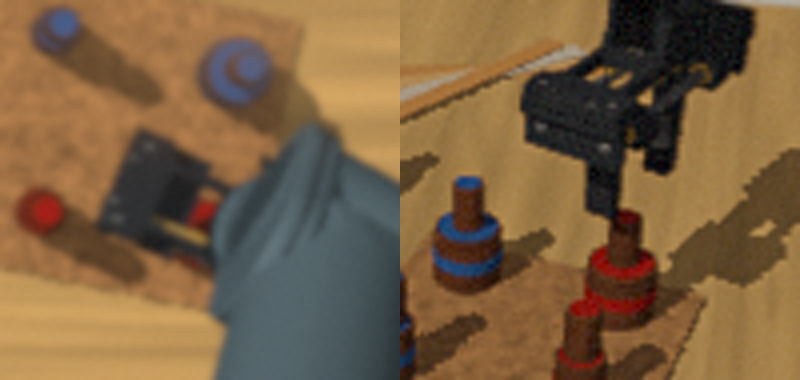

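In the side view the red knob sits between the fingers: tips at x≈604 and 658, knob at 627. Next I descend and grip.

Call:
play_rows:
  series:
    - [0.02, 0.03, 0.3, 0, 0, 0, 0.3]
    - [0.02, 0.03, 0.59, 0, 0, 0, 0.3]
    - [0.02, 0.03, 0.59, 0, 0, 0, 0.3]
    - [0.02, 0.03, 0.59, 0, 0, 0, 0.3]

```text
t: 6.45
ee_pos: [0.4603, -0.2075, 0.0568]
eef_rot: [0.001, 0.215, 0.977, -0.0]
force: [0.2, -0.2, 1.5]
width: 0.0617
grasp_force: 0.0
```

Call:
play_rows:
  series:
    - [0, 0, 0, 0, 0, 0, 0.5]
    - [0, 0, 0, 0, 0, 0, 0.6]
    - [0, 0, 0, 0, 0, 0, 0.7]
    - [0, 0, 0, 0, 0, 0, 0.8]
    - [0, 0, 0, 0, 0, 0, 1]
    - [0, 0, 0, 0, 0, 0, 1]
    - [0, 0, 0, 0, 0, 0, 1]
    - [0, 0, 0, 0, 0, 0, 1]
  squeeze: 30

```text
t: 7.45
ee_pos: [0.4596, -0.207, 0.0556]
eef_rot: [0.0, 0.215, 0.977, 0.0]
force: [0.0, 1.7, 1.6]
width: 0.0231
grasp_force: 30.0
```

Call:
play_rows:
  series:
    - [0, 0, -0.1, 0, 0, 0, 1]
    - [0, 0, -0.3, 0, 0, 0, 1]
    - [0, 0, -0.5, 0, 0, 0, 1]
    - [0, 0, -0.7, 0, 0, 0, 1]
    - [0, 0, -0.9, 0, 0, 0, 1]
    - [0, 0, -0.95, 0, 0, 0, 1]
    - [0, 0, -0.95, 0, 0, 0, 1]
    - [0, 0, -0.95, 0, 0, 0, 1]
    - [0, 0, -0.95, 0, 0, 0, 1]
    - [0, 0, -0.95, 0, 0, 0, 1]

```text
t: 8.7
ee_pos: [0.4593, -0.2071, 0.1312]
eef_rot: [-0.0, 0.215, 0.977, 0.0]
force: [-0.9, 0.2, -2.8]
width: 0.0229
grasp_force: 30.0
```

Call:
play_rows:
  series:
    - [0, 0, 0, 0, 0, 0, 1]
    - [0, 0, 0, 0, 0, 0, 1]

```text
t: 8.95
ee_pos: [0.4595, -0.2071, 0.1315]
eef_rot: [-0.0, 0.215, 0.977, 0.0]
force: [-0.6, -0.8, -2.4]
width: 0.023
grasp_force: 30.0
```

```bash
python3 -c "
from ov import *
F=[]
for n in ('top','side')*4:
    p=bot.get_image(n); F.append(bot.sense()['force'])
print(np.mean(F,0)); to((.4596,-.207,.0556))
cv2.imwrite('pics/lift1.png',crop(p,(240,80),110,110,4)[:,:,::-1])"
```

```text
[-0.10261033 -0.19978285 -2.23649623]
ee [ 0.4595 -0.2071  0.1316] shift units [0.    0.002 0.949] tooly [0.42  0.907 0.   ] j [ 0.1   0.46  0.29  2.02 -0.2   0.69  1.66] F [ 0.35  0.11 -1.68]
```

View pics/lift1.png

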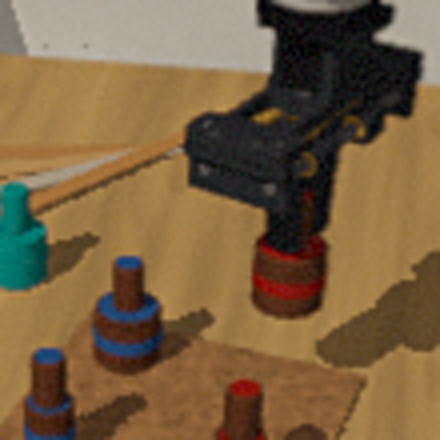

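Red is lifted upright with about 76 mm of clearance, and F≈-2.2 N. That points to the lighter one, to be compared with blue. I'll stand it back on the mat.

Call:
play_rows:
  series:
    - [0, 0, 0.2, 0, 0, 0, 1]
    - [0, 0, 0.4, 0, 0, 0, 1]
    - [0, 0, 0.6, 0, 0, 0, 1]
    - [0, 0, 0.75, 0, 0, 0, 1]
    - [0, 0, 0.85, 0, 0, 0, 1]
    - [0, 0, 0.91, 0, 0, 0, 1]
    - [0, 0, 0.94, 0, 0, 0, 1]
    - [0, 0, 0.95, 0, 0, 0, 1]
    - [0, 0, 0.95, 0, 0, 0, 1]
    - [0, 0, 0.95, 0, 0, 0, 1]

```text
t: 10.6
ee_pos: [0.4597, -0.2072, 0.0558]
eef_rot: [0.0, 0.215, 0.977, -0.0]
force: [-0.3, -0.1, -1.7]
width: 0.0228
grasp_force: 30.0
```

Call:
play_rows:
  series:
    - [0, 0, 0, 0, 0, 0, 0.7]
    - [0, 0, 0, 0, 0, 0, 0.5]
    - [0, 0, 0, 0, 0, 0, 0.3]
    - [0, 0, 0, 0, 0, 0, 0.3]
    - [0, 0, 0, 0, 0, 0, 0.3]

```text
t: 11.22
ee_pos: [0.4595, -0.2071, 0.0556]
eef_rot: [0.0, 0.215, 0.977, -0.0]
force: [-0.1, -1.3, 0.2]
width: 0.0615
grasp_force: 0.0
```

Call:
play_rows:
  series:
    - [0, 0, -0.2, 0, 0, 0, 0.3]
    - [0, 0, -0.5, 0, 0, 0, 0.3]
    - [0, 0, -0.9, 0, 0, 0, 0.3]
    - [0, 0, -0.9, 0, 0, 0, 0.3]
    - [0, 0, -0.9, 0, 0, 0, 0.3]

```text
t: 11.85
ee_pos: [0.4594, -0.2069, 0.1276]
eef_rot: [0.0, 0.215, 0.977, 0.0]
force: [0.1, 0.6, 0.2]
width: 0.0618
grasp_force: 0.0
```

```bash
python3 -c "
from ov import *
F=[]
for n in ('top','side')*4:
    p=bot.get_image(n); F.append(bot.sense()['force'])
print(np.mean(F,0)); to((.577,-.2295,.0565))"
```

```text
[ 0.04328539 -0.03379778  0.12059824]
ee [ 0.4593 -0.2071  0.1272] shift units [-1.453  0.364  0.882] tooly [ 0.42   0.907 -0.   ] j [ 0.1   0.47  0.29  2.02 -0.21  0.68  1.66] F [0.51 0.26 0.65]
```

Call:
play_rows:
  series:
    - [-0.4, 0.1, 0, 0, 0, 0, 0.3]
    - [-0.73, 0.18, 0, 0, 0, 0, 0.3]
    - [-0.73, 0.18, 0, 0, 0, 0, 0.3]

```text
t: 12.62
ee_pos: [0.52, -0.2187, 0.1273]
eef_rot: [0.001, 0.215, 0.977, -0.0]
force: [0.1, -0.0, 0.0]
width: 0.0612
grasp_force: 0.0
```

Call:
play_rows:
  series:
    - [-0.4, 0.1, 0, 0, 0, 0, 0.3]
    - [-0.73, 0.18, 0, 0, 0, 0, 0.3]
    - [-0.73, 0.18, 0, 0, 0, 0, 0.3]
    - [-0.73, 0.18, 0.3, 0, 0, 0, 0.3]
    - [-0.73, 0.18, 0.3, 0, 0, 0, 0.3]
    - [-0.73, 0.18, 0.3, 0, 0, 0, 0.3]

```text
t: 13.38
ee_pos: [0.5768, -0.2302, 0.1041]
eef_rot: [-0.0, 0.215, 0.977, -0.0]
force: [0.7, -0.1, 0.3]
width: 0.0623
grasp_force: 0.0
```

```bash
python3 -c "
from ov import *
to((.577,-.2295,.0565))
ims=[]
for n,o in (('top',(265,150)),('side',(230,80))):
    p=bot.get_image(n); ims.append(crop(p,o,100,120,4))
cv2.imwrite('pics/pre2.png',np.hstack(ims)[:,:,::-1])"
```

```text
ee [ 0.5768 -0.2302  0.1041] shift units [0.001 0.009 0.594] tooly [ 0.421  0.907 -0.   ] j [ 0.11  0.67  0.27  1.72 -0.24  0.78  1.64] F [ 0.71 -0.08  0.33]
```

View pics/pre2.png

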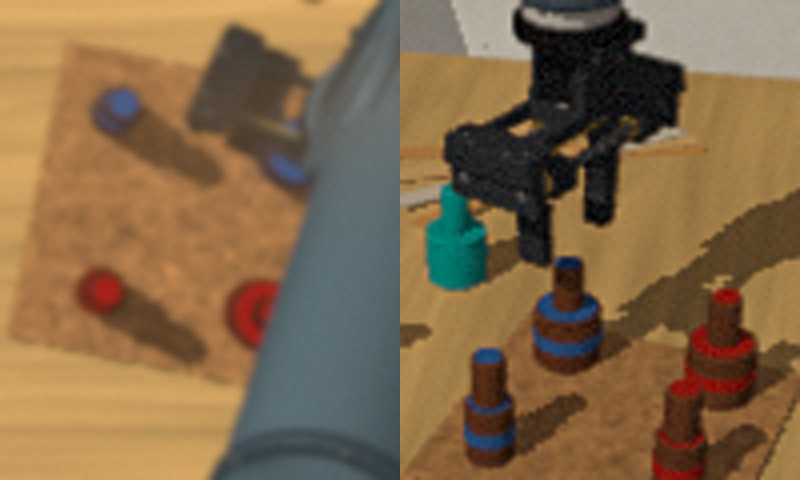

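Red is standing upright, and the blue knob (x≈568) is centred between the tips (537 and 599).

Call:
play_rows:
  series:
    - [0, 0, 0.3, 0, 0, 0, 0.3]
    - [0, 0, 0.6, 0, 0, 0, 0.3]
    - [0, 0, 0.6, 0, 0, 0, 0.3]
    - [0, 0, 0.6, 0, 0, 0, 0.3]

```text
t: 13.98
ee_pos: [0.5782, -0.2305, 0.0567]
eef_rot: [0.001, 0.215, 0.977, -0.0]
force: [-0.4, -1.3, -0.4]
width: 0.0616
grasp_force: 0.0
```

Call:
play_rows:
  series:
    - [0, 0, 0, 0, 0, 0, 0.5]
    - [0, 0, 0, 0, 0, 0, 0.6]
    - [0, 0, 0, 0, 0, 0, 0.7]
    - [0, 0, 0, 0, 0, 0, 0.8]
    - [0, 0, 0, 0, 0, 0, 1]
    - [0, 0, 0, 0, 0, 0, 1]
    - [0, 0, 0, 0, 0, 0, 1]
    - [0, 0, 0, 0, 0, 0, 1]
  squeeze: 40

```text
t: 14.98
ee_pos: [0.5775, -0.2308, 0.0557]
eef_rot: [0.0, 0.215, 0.977, -0.0]
force: [-2.1, -3.8, 3.3]
width: 0.0227
grasp_force: 39.9
```

Call:
play_rows:
  series:
    - [0, 0, -0.1, 0, 0, 0, 1]
    - [0, 0, -0.3, 0, 0, 0, 1]
    - [0, 0, -0.5, 0, 0, 0, 1]
    - [0, 0, -0.7, 0, 0, 0, 1]
    - [0, 0, -0.9, 0, 0, 0, 1]
    - [0, 0, -0.95, 0, 0, 0, 1]
    - [0, 0, -0.95, 0, 0, 0, 1]
    - [0, 0, -0.95, 0, 0, 0, 1]
    - [0, 0, -0.95, 0, 0, 0, 1]
    - [0, 0, -0.95, 0, 0, 0, 1]

```text
t: 16.23
ee_pos: [0.5774, -0.2301, 0.1312]
eef_rot: [-0.0, 0.215, 0.977, -0.0]
force: [-0.6, 0.8, -4.5]
width: 0.0232
grasp_force: 39.8
```

```bash
python3 -c "
from ov import *
F=[]
for n in ('top','side')*4:
    p=bot.get_image(n); F.append(bot.sense()['force'])
print(np.mean(F,0)); to((.546,.2,.18))"
```

```text
[ 0.04129108  0.02642527 -4.43510662]
ee [ 0.5776 -0.2301  0.1315] shift units [ 2.618  4.712 -0.606] tooly [0.42  0.907 0.   ] j [ 0.1   0.63  0.29  1.71 -0.23  0.83  1.63] F [ 0.64 -0.02 -4.41]
```

Blue weighs about 4.5 N (0.46 kg) against red's 2.35 N (0.24 kg), so blue is the heavier. "In the same way" includes standing it back, so I'll do that and then take it up again.

Call:
play_rows:
  series:
    - [0, 0, 0.2, 0, 0, 0, 1]
    - [0, 0, 0.4, 0, 0, 0, 1]
    - [0, 0, 0.6, 0, 0, 0, 1]
    - [0, 0, 0.75, 0, 0, 0, 1]
    - [0, 0, 0.85, 0, 0, 0, 1]
    - [0, 0, 0.91, 0, 0, 0, 1]
    - [0, 0, 0.94, 0, 0, 0, 1]
    - [0, 0, 0.95, 0, 0, 0, 1]
    - [0, 0, 0.95, 0, 0, 0, 1]
    - [0, 0, 0.95, 0, 0, 0, 1]

```text
t: 17.88
ee_pos: [0.5778, -0.2301, 0.0558]
eef_rot: [0.0, 0.215, 0.977, -0.0]
force: [-0.4, -0.8, -3.6]
width: 0.0229
grasp_force: 39.8
```

Call:
play_rows:
  series:
    - [0, 0, 0, 0, 0, 0, 0.7]
    - [0, 0, 0, 0, 0, 0, 0.5]
    - [0, 0, 0, 0, 0, 0, 0.4]
    - [0, 0, 0, 0, 0, 0, 0.4]
    - [0, 0, 0, 0, 0, 0, 0.4]
    - [0, 0, 0, 0, 0, 0, 0.4]

```text
t: 18.62
ee_pos: [0.5776, -0.2301, 0.0555]
eef_rot: [0.0, 0.215, 0.977, -0.0]
force: [0.3, 0.7, 1.1]
width: 0.0529
grasp_force: 0.0
```

Call:
play_rows:
  series:
    - [0, 0, 0, 0, 0, 0, 0.5]
    - [0, 0, 0, 0, 0, 0, 0.6]
    - [0, 0, 0, 0, 0, 0, 0.7]
    - [0, 0, 0, 0, 0, 0, 0.8]
    - [0, 0, 0, 0, 0, 0, 1]
    - [0, 0, 0, 0, 0, 0, 1]
    - [0, 0, 0, 0, 0, 0, 1]
    - [0, 0, 0, 0, 0, 0, 1]

```text
t: 19.62
ee_pos: [0.5775, -0.2304, 0.0556]
eef_rot: [0.0, 0.215, 0.977, -0.0]
force: [-0.7, -1.6, 0.3]
width: 0.0228
grasp_force: 40.0
```

Call:
play_rows:
  series:
    - [0, 0, -0.1, 0, 0, 0, 1]
    - [0, 0, -0.3, 0, 0, 0, 1]
    - [0, 0, -0.5, 0, 0, 0, 1]
    - [0, 0, -0.7, 0, 0, 0, 1]
    - [0, 0, -0.9, 0, 0, 0, 1]
    - [0, 0, -0.95, 0, 0, 0, 1]
    - [0, 0, -0.95, 0, 0, 0, 1]

```text
t: 20.5
ee_pos: [0.5776, -0.23, 0.1317]
eef_rot: [0.0, 0.215, 0.977, 0.0]
force: [0.6, 0.8, -3.8]
width: 0.023
grasp_force: 40.0
```

Call:
play_rows:
  series:
    - [0, 0, -0.2, 0, 0, 0, 1]
    - [0, 0, -0.5, 0, 0, 0, 1]
    - [0, 0, -0.75, 0, 0, 0, 1]
    - [0, 0, -0.75, 0, 0, 0, 1]
    - [0, 0, -0.75, 0, 0, 0, 1]

```text
t: 21.12
ee_pos: [0.5771, -0.2298, 0.1909]
eef_rot: [-0.001, 0.215, 0.977, 0.0]
force: [0.2, -0.2, -5.4]
width: 0.0231
grasp_force: 40.0
```

```bash
python3 -c "
from ov import *
to((.546,.2,.1665))"
```

```text
ee [ 0.5771 -0.2298  0.1909] shift units [2.61  4.711 0.308] tooly [ 0.42   0.907 -0.   ] j [ 0.08  0.55  0.31  1.67 -0.2   0.95  1.61] F [ 0.18 -0.24 -5.38]
```

Now I carry it to the box: five calls of (0.52, 0.94), paced gently.

Call:
play_rows:
  series:
    - [0.1, 0.19, 0, 0, 0, 0, 1]
    - [0.3, 0.56, 0, 0, 0, 0, 1]
    - [0.52, 0.94, 0, 0, 0, 0, 1]

```text
t: 21.5
ee_pos: [0.5709, -0.142, 0.1907]
eef_rot: [-0.001, 0.215, 0.977, 0.0]
force: [-0.1, 0.3, -4.9]
width: 0.0229
grasp_force: 40.0
```

Call:
play_rows:
  series:
    - [0.17, 0.31, 0, 0, 0, 0, 1]
    - [0.35, 0.63, 0, 0, 0, 0, 1]
    - [0.52, 0.94, 0, 0, 0, 0, 1]

```text
t: 21.88
ee_pos: [0.5644, -0.056, 0.1908]
eef_rot: [-0.001, 0.215, 0.977, 0.0]
force: [0.2, 0.7, -4.5]
width: 0.0229
grasp_force: 40.0
```

Call:
play_rows:
  series:
    - [0.17, 0.31, 0, 0, 0, 0, 1]
    - [0.35, 0.63, 0, 0, 0, 0, 1]
    - [0.52, 0.94, 0, 0, 0, 0, 1]

```text
t: 22.25
ee_pos: [0.5581, 0.0295, 0.1908]
eef_rot: [-0.001, 0.215, 0.977, 0.0]
force: [0.3, -0.7, -3.9]
width: 0.023
grasp_force: 40.0
```

Call:
play_rows:
  series:
    - [0.17, 0.31, 0, 0, 0, 0, 1]
    - [0.35, 0.63, 0, 0, 0, 0, 1]
    - [0.52, 0.94, 0, 0, 0, 0, 1]

```text
t: 22.62
ee_pos: [0.5517, 0.1151, 0.1908]
eef_rot: [-0.001, 0.215, 0.977, -0.0]
force: [0.5, 1.1, -4.8]
width: 0.0232
grasp_force: 40.0
```

Call:
play_rows:
  series:
    - [0.17, 0.31, 0, 0, 0, 0, 1]
    - [0.35, 0.63, 0, 0, 0, 0, 1]
    - [0.47, 0.85, 0, 0, 0, 0, 1]
    - [0.52, 0.94, 0, 0, 0, 0, 1]
    - [0.52, 0.94, 0.15, 0, 0, 0, 1]
    - [0.52, 0.94, 0.3, 0, 0, 0, 1]
    - [0.52, 0.94, 0.3, 0, 0, 0, 1]
    - [0.52, 0.94, 0.3, 0, 0, 0, 1]

```text
t: 23.62
ee_pos: [0.5471, 0.1978, 0.1674]
eef_rot: [0.0, 0.216, 0.976, -0.0]
force: [0.1, 0.1, -5.2]
width: 0.0231
grasp_force: 40.0
```

```bash
python3 -c "
from ov import *
to((.546,.2,.1665))
c=(.546,.2);o=(190,190);ims=[]
s=4
for n,o,w,h in (('top',(150,150),80,90),('side',(200,190),110,120)):
    p=bot.get_image(n); im=crop(p,o,w,h,s)
    circ(p,c,.072,.034,im,(0,255,0),s,o); circ(p,c,.117,.025,im,(255,255,0),s,o); circ(p,c,.161,.025,im,(0,255,255),s,o)
    ims.append(cv2.copyMakeBorder(im,0,480-im.shape[0],0,0,0))
cv2.imwrite('pics/end.png',np.hstack(ims)[:,:,::-1])"
```

```text
ee [0.5471 0.1978 0.1674] shift units [0.024 0.019 0.012] tooly [ 0.421  0.907 -0.   ] j [-0.6   0.51  0.24  1.8  -0.15  0.85  0.84] F [ 0.08  0.06 -5.16]
```

View pics/end.png

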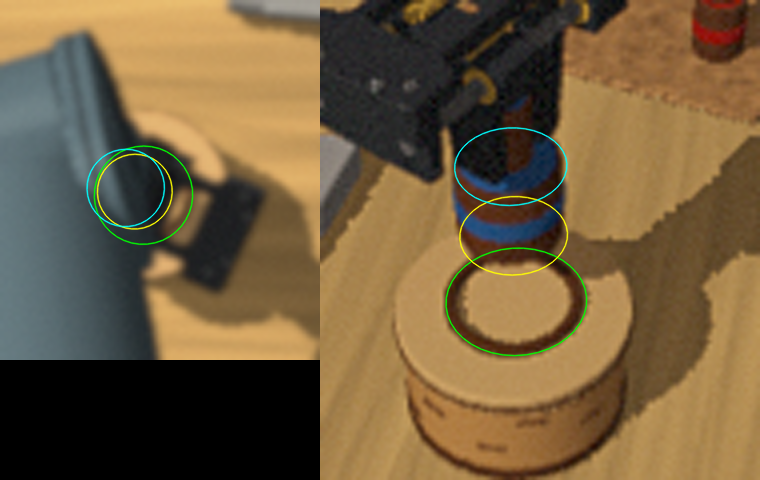

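The weight hangs over the ring in the side view, but its lower rim (y≈264) sits about 11 px above the predicted 275. About half of that is the 2 mm lag in y, so I'll nudge +4 mm in y, settle and check the state.

Call:
play_rows:
  series:
    - [0.02, 0.03, 0, 0, 0, 0, 1]
    - [0.03, 0.045, 0, 0, 0, 0, 1]
    - [0.03, 0.045, 0, 0, 0, 0, 1]
    - [0.03, 0.045, 0, 0, 0, 0, 1]
    - [0.03, 0.045, 0, 0, 0, 0, 1]
    - [0.03, 0.045, 0, 0, 0, 0, 1]
    - [0.03, 0.045, 0, 0, 0, 0, 1]
    - [0.03, 0.045, 0, 0, 0, 0, 1]

```text
t: 24.72
ee_pos: [0.5462, 0.2028, 0.1675]
eef_rot: [-0.0, 0.215, 0.977, -0.0]
force: [0.1, -0.2, -4.8]
width: 0.023
grasp_force: 40.0
```

```bash
python3 -c "
from ov import *
to((.546,.2,.1665)); print(np.round(bot.sense()['qvel'],3))
o=(200,130);s=4;c=(.546,.201)
p=bot.get_image('side'); im=crop(p,o,150,150,s)
circ(p,(.546,.2),.072,.034,im,(0,255,0),s,o); circ(p,c,.118,.025,im,(255,255,0),s,o)
cv2.imwrite('pics/end2.png',im[:,:,::-1])"
```

```text
ee [0.5462 0.2028 0.1675] shift units [-0.012 -0.033  0.013] tooly [ 0.42   0.907 -0.   ] j [-0.61  0.52  0.24  1.79 -0.15  0.85  0.84] F [ 0.14 -0.15 -4.85]
[-0.001  0.001 -0.001  0.003 -0.003 -0.002  0.001]
```

View pics/end2.png

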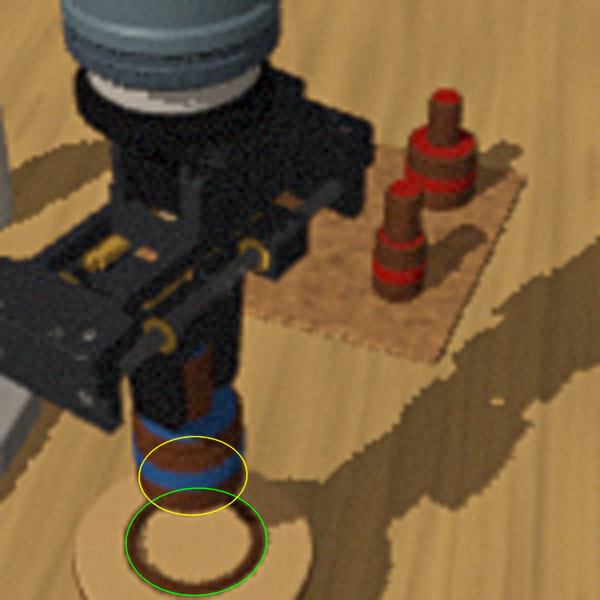

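The weight is upright and still, within about 2 mm of centre and roughly 45 mm above the ring. Red stands upright on the mat. I'm handing in.

```bash
python3 -c "
from bench import bot
print(bot.finish_job())"
```

```text
the job is handed in; nothing more can be done
None
```

The job is handed in: wide_blue was the heavier (about 0.46 kg against 0.24 kg) and is held upright and still about 4.5 cm above the ring on the rightmost box's lid, centred to within about 2 mm, while wide_red stands upright on the mat; no verdict came back.

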